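Release the ratchet clamp that holds the larger rock

TASK

Two ratchet clamps on the worktop each hold a rock; the larger rock is wanted next, so open the clamp that holds it. With a fingertip in the recess of its sliding jaw, press the release lever down and, keeping it pressed, push the jaw back along its bed fully home against the end stop, then let the lever spring up. Do not pinch or lift anything: leave both rocks lying where they are, and leave the other clamp and the loose things around alone.

Things in the scene. Friction and masses are not known exactly. Their poses are not given: they have to be found in the camera images.
- clamp_a: Grey bench clamp, one of two alike, fixed; holds the larger rock. Base 72 x 300 x 10 mm. Origin: on the worktop under its middle. y axis: along the bed from fixed jaw (face at y = -108 mm) to end stop (y = 143.5 to 154.5 mm, 52 mm high): the jaw opens to +y. z up. Steel bed 44 mm wide, top at z = 24 mm, tooth rack (pitch 7 mm) on its +y half. Fixed jaw 64 mm wide, top at z = 58 mm.
- jaw_a (a joint): Sliding jaw of clamp_a: gap between the jaw faces (m), grows as the jaw is pushed to the clamp's +y. Starts near 0.041; 0.1395 = fully open, at the end stop. Friction about 2.5 N when released. With the lever up the ratchet lets the jaw close, but open by 7 mm at most. Jaw 112 mm long, 60 mm wide.
- lever_a (a joint): Release lever of clamp_a: 0 = up (pawl in the rack), 0.29 rad = fully pressed; pawl clear of the teeth above 0.18. At rest it reads 0 to 0.05, or up to 0.2 with the pawl on a tooth. A spring resists, about 2 N at first and 6 N fully pressed, and lifts it when let go: keep it pressed while the jaw is pushed.
- release_a (a point): Top middle of the round steel roll on the release lever of clamp_a (roll 36 mm across the clamp, 10 mm thick), 51 mm above the worktop when up; its middle is 10 mm from the cross wall (push_a). Pressed straight down it sinks 9 mm to its stop, tilting up to 4 mm away from the wall; the pawl is clear after 5.5 mm.
- push_a (a point): Sliding jaw of clamp_a: top edge, middle, of the cross wall that closes the finger recess on the +y side; wall 60 mm wide, 47 to 66 mm above the worktop; a fingertip pushes it to +y. Recess: 44 mm along y, from the 58 mm high jaw block to this wall, side cheeks only 32 mm high; jaw face 64 mm from here. Behind the wall: a 60 mm high hood over the pawl.
- clamp_b: Grey bench clamp, one of two alike, fixed; holds the smaller rock. Base 72 x 300 x 10 mm. Origin: on the worktop under its middle. y axis: along the bed from fixed jaw (face at y = -108 mm) to end stop (y = 143.5 to 154.5 mm, 52 mm high): the jaw opens to +y. z up. Steel bed 44 mm wide, top at z = 24 mm, tooth rack (pitch 7 mm) on its +y half. Fixed jaw 64 mm wide, top at z = 58 mm.
- jaw_b (a joint): Sliding jaw of clamp_b: gap between the jaw faces (m), grows as the jaw is pushed to the clamp's +y. Starts near 0.027; 0.1395 = fully open, at the end stop. Friction about 2.5 N when released. With the lever up the ratchet lets the jaw close, but open by 7 mm at most. Jaw 112 mm long, 60 mm wide.
- lever_b (a joint): Release lever of clamp_b: 0 = up (pawl in the rack), 0.29 rad = fully pressed; pawl clear of the teeth above 0.18. At rest it reads 0 to 0.05, or up to 0.2 with the pawl on a tooth. A spring resists, about 2 N at first and 6 N fully pressed, and lifts it when let go: keep it pressed while the jaw is pushed.
- release_b (a point): Top middle of the round steel roll on the release lever of clamp_b (roll 36 mm across the clamp, 10 mm thick), 51 mm above the worktop when up; its middle is 10 mm from the cross wall (push_b). Pressed straight down it sinks 9 mm to its stop, tilting up to 4 mm away from the wall; the pawl is clear after 5.5 mm.
- push_b (a point): Sliding jaw of clamp_b: top edge, middle, of the cross wall that closes the finger recess on the +y side; wall 60 mm wide, 47 to 66 mm above the worktop; a fingertip pushes it to +y. Recess: 44 mm along y, from the 58 mm high jaw block to this wall, side cheeks only 32 mm high; jaw face 64 mm from here. Behind the wall: a 60 mm high hood over the pawl.
- rock_large: Larger rock, dark grey, 51 x 38 x 31 mm, loose, between the jaws of clamp a on its bed. Origin: centre of its underside.
- rock_small: Smaller rock, reddish brown, 39 x 25 x 22 mm, loose, between the jaws of clamp b on its bed. Origin: centre of its underside.
- weight_mid: Brass weight, 25 mm across, 27 mm high, standing between the two clamps; a bystander. Origin: centre of its underside.
- weight_big: Brass weight, 32 mm across, 34 mm high, at the right near edge; a bystander. Origin: centre of its underside.
- weight_tiny: Brass weight, 20 mm across, 22 mm high, at the right near edge; a bystander. Origin: centre of its underside.
- brush: Wooden brush, 34 x 105 x 24 mm, lying to the left; a bystander. Origin: centre of its underside.

How it is judged:
By the outcome, as a careful person would: the job done as asked, in the order asked, and still so for the second after the job is handed in, with the robot touching nothing.
It also fails if it takes over 40 s, if anything falls off the work surface, if the arm or the gripper's body presses on something with over 40 N, if the wrist force passes 120 N, or if a joint passes its speed limit or range.

ROBOT

A 6-joint arm with a two-finger parallel gripper is mounted at the origin on a cart in front of the work surface, level with it; the furniture and walls round the work are solid. World frame = base frame: x ahead of the robot, y to its left, z up, the work surface at z = 0. Lengths are in m, angles in rad, forces in N, time in s.
With the tool pointing down it reaches from about 0.375 to 0.75 m from the base axis. Payload 9 kg.
Tool frame: the origin (TCP) lies at the very end of the fingers, on their centre line; the grasp point (between the pads) lies 19 mm behind it; z points along the fingers, y is the line along which they close (so a half turn about z gives the same grasp; the last joint's range is limited). The gripper opens to 85 mm and grips with 20 to 120 N. Pads are 22 mm wide; open, the fingers measure 114 mm over their backs; the gripper's body (76 mm by 85 mm) begins 54 mm behind the grasp point. The pads swing forward as they close: fully open they stand 13 mm farther back than shut.
Start: joints at [0.961, 0.104, 0.097, 1.564, 0, 1.353], TCP at [0.229, 0.555, 0.231] pointing down, gripper open.
Joint ranges: [-2.99, 2.99], [-0.84, 1.86], [-1.1, 1.16], [-1.84, 2.11], [-1.51, 1.56], [-3.14, 3.14]. Speed limits (rad/s): [2.22, 2.22, 2.57, 3.14, 3.14, 3.14].

INTERFACE

Orientations are given as a unit quaternion [x, y, z, w].
In Python, from workcell import ctrl, eoat, eyes, close_job, masks_of gives the robot as it stands. Calls block until the motion is done:
- ctrl.goto(position, orientation): joint-space move of the TCP to a pose.
- ctrl.line_to(position, frame=None, vel=0.15): straight line of the TCP; frame=None keeps the orientation; vel is the mean speed in m/s.
- ctrl.movej(angles): joint-space move.
- eoat.let_go() and eoat.grasp(newtons=None): open the fingers fully, or close them until they stop; newtons is the grip in N (None keeps the last).
- ctrl.sleep(seconds).
- ctrl.inverse_kinematics(position, orientation): joint angles nearest the present ones, or None.
- ctrl.sense(): the state.
- eyes.camera(name): name is "side" or "top"; returns (picture, depth): 400x640x3 uint8, red, green, blue; 400x640 float32, m along the optical axis (not along the pixel's ray), 0 where there is no reading.
- eyes.camera_model(name): a dict with "camera_matrix" (3x3 intrinsics, pixels), "k1" (the pictures are not rectified: a ray, as slopes to the right and down, at radius r is drawn at 1 + k1 r^2 times it, then the intrinsics apply), "R" (3x3) and "t" (3): a world point X has camera coordinates R X + t. Camera axes: x right, y down, z forward; pixel columns grow to the right and rows downward; lengths in m; the calibration is good to about 2 mm. A picture is of the moment at which its call begins. camera_model takes no time and is no camera call.
A pose or a line that the arm cannot do raises ctrl.PlanningError and nothing moves.
- close_job(): hands the job in; it is judged then, once.
Trained networks look in the newest picture that a camera, given by its name, has taken for a name from the list of things; names that differ only in an ending like _2 or _b are one class to them, and where a whole thing is asked for, a point or a joint stands for the part that bears it (a point fixed in the world has none). Each returns a list of dicts, best first, with "confidence" (0 to 1); they miss things now and then, are a little off and sometimes report something else, mostly with a low value. They report only what shows in the picture. A call takes as long as a camera call.
- masks_of(camera, target): "pixels" (400x640 bool, what is visible of it) and "rect" ([centre column, centre row, width, height] in pixels, round what is visible of it).
The state is a dict: "time": time; "joint_pos": joint angles; "qd": joint speeds; "joint_torque": joint torques, N m; "tcp_pos": TCP position; "tcp_rot": TCP orientation; "ft_force": force on the tool from outside, world axes, zero at the start; "moment": the same for the moment, N m; "opening": finger opening in m; "grip_force": force on a finger pad.
Only numpy, scipy, OpenCV 4.12 (cv2) and the standard library are available. Lean on these libraries where they do the work, as an engineer would, in place of code of your own. Each camera call takes 0.05 s, during which the arm holds its last target. There are 200 camera calls.

## Working session

There is one attempt and no reset: what is moved stays moved. The work goes in short steps, each a Python script; the robot and the scene stay as the last script left them, time stands still between calls to the robot, and variables do not carry over. Pictures are saved under pics/ and viewed, at most 10 in all, crops included, and the job is handed in when it is done.

```bash
mkdir -p pics; cat > h.py <<'E'
import numpy as np, cv2
from workcell import ctrl, eoat, eyes, close_job, masks_of
def cloud(name, depth):
    m=eyes.camera_model(name);K=np.array(m["camera_matrix"]);k1=m["k1"]
    v,u=np.mgrid[0:400,0:640]
    p=np.stack([u.ravel(),v.ravel()],1).astype(float)[:,None]
    n=cv2.undistortPoints(p,K,np.array([k1,0,0,0.]))[:,0].reshape(400,640,2)
    c=np.dstack([n*depth[...,None],depth])
    return (c-np.array(m["t"]))@np.array(m["R"])   # R^T(c-t)
E
python3 - <<'E'
from h import *
for n in("top","side"):
    im,d=eyes.camera(n);cv2.imwrite(f"pics/{n}.png",im[...,::-1]);np.save(n,d)
    P=cloud(n,d)
    for t in("rock_large","rock_small","clamp_a","jaw_a","push_a","release_a","lever_a"):
        for r in masks_of(n,t)[:3]:
            q=P[r["pixels"]&(d>0)]
            print(n,t,round(r["confidence"],2),np.round(r["rect"]),np.round(np.median(q,0),3) if len(q) else None)
s=ctrl.sense();print(s["time"],s["tcp_pos"],s["tcp_rot"],s["opening"])
E
```

```text
top rock_large 0.65 [337. 212.  10.  20.] [0.482 0.091 0.05 ]
top rock_large 0.47 [337. 165.  23.  12.] [0.621 0.086 0.042]
top rock_small 0.73 [309. 217.  44.  34.] [0.47  0.173 0.046]
top rock_small 0.58 [371. 167.   9.  16.] [ 0.613 -0.002  0.042]
top clamp_a 0.74 [305. 220. 110.  45.] [0.464 0.193 0.027]
top clamp_a 0.71 [332. 167. 108.  31.] [0.616 0.101 0.027]
top jaw_a 0.9 [311. 216.  44.  32.] [0.471 0.173 0.052]
top push_a 0.79 [310. 217.  40.  23.] [0.472 0.17  0.051]
top push_a 0.59 [345. 165.  40.  28.] [0.619 0.079 0.049]
top release_a 0.72 [305. 217.  20.  12.] [0.471 0.173 0.044]
top release_a 0.59 [336. 165.  21.  10.] [0.621 0.084 0.042]
top lever_a 0.5 [306. 219.  24.  11.] [0.47  0.181 0.043]
side rock_small 0.74 [306. 219.  18.   6.] [0.473 0.159 0.047]
side clamp_a 0.58 [310. 225.  62.  71.] [0.464 0.146 0.036]
side clamp_a 0.57 [370. 231.  54.  77.] [0.612 0.054 0.039]
side jaw_a 0.9 [368. 231.  29.  32.] [0.614 0.074 0.051]
side jaw_a 0.76 [308. 222.  38.  35.] [0.465 0.169 0.051]
side push_a 0.63 [308. 223.  35.  39.] [0.466 0.168 0.051]
side push_a 0.59 [367. 229.  29.  33.] [0.614 0.072 0.051]
side release_a 0.58 [310. 218.  12.   3.] [0.473 0.158 0.048]
side release_a 0.55 [367. 228.  14.   8.] [0.618 0.064 0.047]
side lever_a 0.62 [308. 219.  12.   8.] [0.473 0.158 0.048]
0.8 [0.22913132 0.55457263 0.23137771] [1.94653958e-01 9.80871974e-01 8.18211709e-05 3.82587458e-05] 0.08528885989878328
```

View pics/top.png

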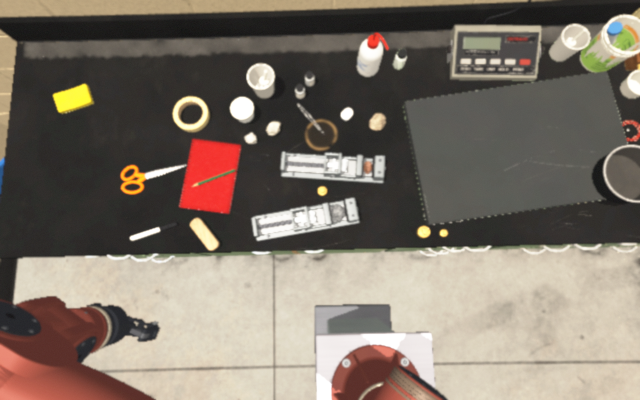

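View pics/side.png

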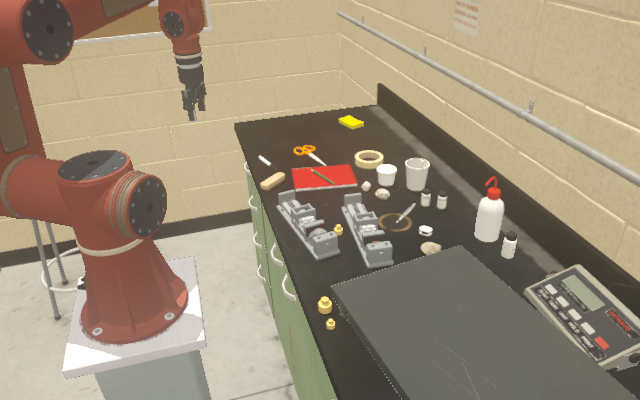

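```bash
python3 - <<'E'
from h import *
a=cv2.imread("pics/top.png")[140:250,240:400];b=cv2.imread("pics/side.png")[180:275,265:405]
cv2.imwrite("pics/c.png",np.vstack([cv2.resize(a,(640,300*640//436),interpolation=2)[:440][:,:],]))
a=cv2.resize(a,(480,330),interpolation=2)
cv2.imwrite("pics/c.png",cv2.resize(cv2.imread("pics/top.png")[145:245,245:390],(797,550),interpolation=2))
cv2.imwrite("pics/d.png",cv2.resize(b,(798,541),interpolation=2))
d=np.load("top.npy");P=cloud("top",d);im=cv2.imread("pics/top.png")
# near clamp: points in region above 8 mm
for nm,(x0,x1,y0,y1) in {"near":(.37,.55,0,.36),"far":(.55,.68,-.1,.28)}.items():
    R=(P[...,0]>x0)&(P[...,0]<x1)&(P[...,1]>y0)&(P[...,1]<y1)&(P[...,2]>.006)&(P[...,2]<.09)
    n,l,st,c=cv2.connectedComponentsWithStats(R.astype(np.uint8));k=1+st[1:,4].argmax();q=P[l==k]
    r=cv2.minAreaRect(q[:,:2].astype(np.float32));print(nm,len(q),r)
    bx=cv2.boxPoints(r);e=max([bx[1]-bx[0],bx[2]-bx[1]],key=np.linalg.norm);e=e/np.linalg.norm(e);e=e*np.sign(e[1])
    o=np.array(r[0]);s=(q[:,:2]-o)@e;t=(q[:,:2]-o)@np.array([e[1],-e[0]])
    print(e)
    for a in np.arange(-.156,.156,.004):
        m=(abs(s-a)<.002)&(abs(t)<.014)
        if m.any(): print(round(a*1000),np.round(np.median(q[m,2])*1000),np.round(q[m,2].max()*1000),m.sum(),end=" | ")
    print()
E
```

```text
near 2638 ((0.4698834717273712, 0.1819930076599121), (0.07412894815206528, 0.31645238399505615), 8.088760375976562)
[-0.14070696  0.9900513 ]
-152 45.0 45.0 1 | -148 55.0 58.0 7 | -144 59.0 63.0 15 | -140 60.0 64.0 15 | -136 58.0 61.0 13 | -132 59.0 63.0 13 | -128 58.0 61.0 15 | -124 60.0 64.0 14 | -120 56.0 60.0 15 | -116 50.0 61.0 21 | -112 40.0 50.0 12 | -108 48.0 54.0 15 | -104 51.0 53.0 13 | -100 53.0 58.0 14 | -96 54.0 59.0 13 | -92 54.0 60.0 15 | -88 55.0 59.0 15 | -84 54.0 57.0 14 | -80 50.0 56.0 16 | -76 27.0 51.0 15 | -72 55.0 60.0 10 | -68 56.0 61.0 13 | -64 59.0 63.0 13 | -60 60.0 62.0 16 | -56 59.0 62.0 14 | -52 29.0 59.0 18 | -48 26.0 29.0 13 | -44 25.0 27.0 13 | -40 26.0 28.0 15 | -36 25.0 29.0 13 | -32 24.0 30.0 14 | -28 25.0 46.0 12 | -24 48.0 54.0 15 | -20 50.0 55.0 14 | -16 52.0 55.0 13 | -12 44.0 49.0 15 | -8 65.0 69.0 13 | -4 67.0 71.0 16 | 0 44.0 68.0 12 | 4 39.0 44.0 12 | 8 39.0 45.0 15 | 12 38.0 43.0 13 | 16 36.0 40.0 13 | 20 28.0 40.0 13 | 24 28.0 42.0 15 | 28 28.0 41.0 13 | 32 35.0 58.0 19 | 36 58.0 60.0 16 | 40 32.0 60.0 9 | 44 24.0 30.0 13 | 48 26.0 30.0 1
[... 1328 characters left out ...]
0 14 | 0 36.0 41.0 16 | 4 25.0 37.0 11 | 8 35.0 41.0 15 | 12 26.0 42.0 13 | 16 31.0 40.0 13 | 20 56.0 63.0 17 | 24 58.0 63.0 13 | 28 28.0 31.0 10 | 32 27.0 30.0 16 | 36 28.0 32.0 10 | 40 26.0 32.0 15 | 44 25.0 29.0 14 | 48 25.0 29.0 11 | 52 27.0 30.0 15 | 56 26.0 29.0 13 | 60 25.0 30.0 14 | 64 26.0 28.0 12 | 68 26.0 32.0 12 | 72 26.0 30.0 13 | 76 28.0 31.0 12 | 80 26.0 31.0 12 | 84 26.0 33.0 14 | 88 26.0 29.0 14 | 92 27.0 31.0 10 | 96 26.0 28.0 14 | 100 24.0 27.0 12 | 104 26.0 29.0 14 | 108 26.0 28.0 13 | 112 26.0 30.0 11 | 116 26.0 33.0 13 | 120 27.0 32.0 11 | 124 25.0 32.0 13 | 128 27.0 29.0 13 | 132 27.0 33.0 14 | 136 27.0 31.0 11 | 140 49.0 57.0 22 | 144 54.0 56.0 16 | 148 53.0 58.0 10 |
```

View pics/c.png

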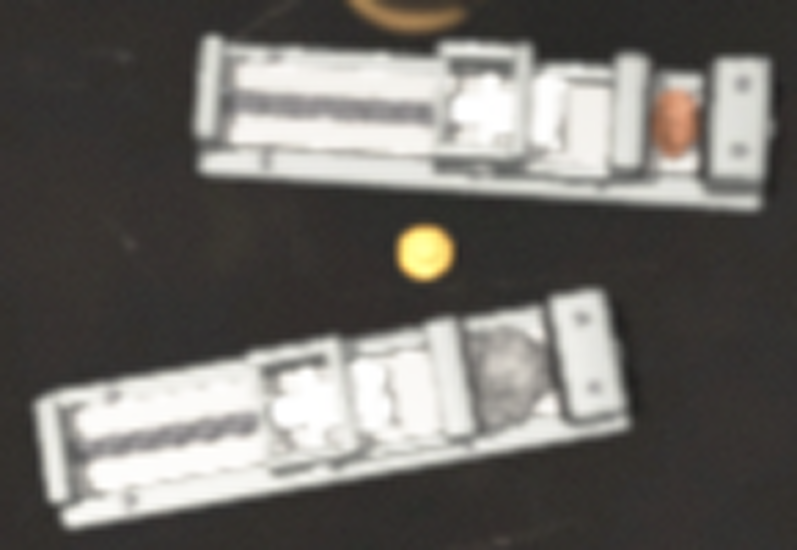

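View pics/d.png

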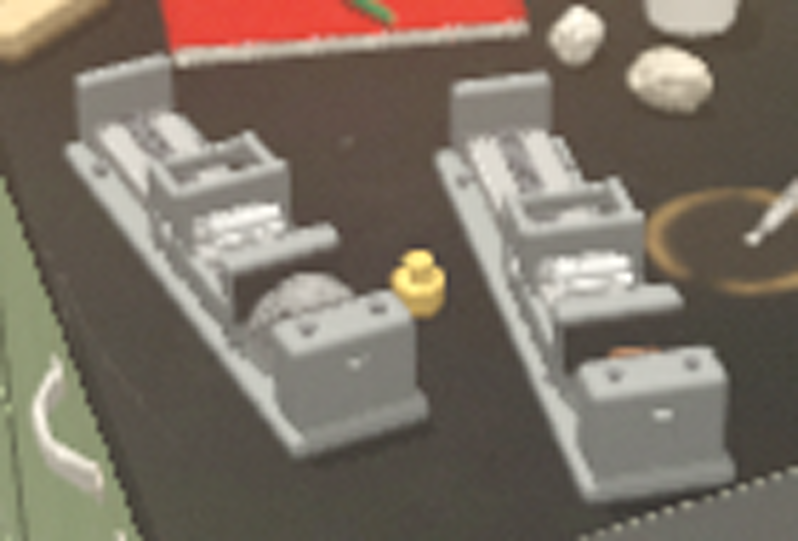

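The near clamp (lower left in the crops) holds the dark grey rock, so it is clamp_a. Its fixed jaw is at the right and it opens toward world +y. The recess and roll are at about top pixel (314,217), and the brown rock is in the far clamp. I'll refine the axis and move above the roll.

```bash
python3 - <<'E'
from h import *
import json
d=np.load("top.npy");P=cloud("top",d)
o=np.array([.46988,.18199]);e=np.array([-.1407,.99005])
for _ in range(3):
    n=np.array([e[1],-e[0]]);Q=P[...,:2]-o;s=Q@e;t=Q@n;z=P[...,2]
    pts=[]
    for a,b,h in((-.146,-.120,.045),(-.072,-.056,.047),(-.011,-.001,.053),(.138,.150,.04)):
        m=(s>a)&(s<b)&(abs(t)<.05)&(z>h)&(z<.08)
        lo,hi=np.percentile(t[m],[3,97]);pts.append(((a+b)/2,(lo+hi)/2,hi-lo))
    pts=np.array(pts);k,c=np.polyfit(pts[:,0],pts[:,1],1)
    e=e+k*n;e/=np.linalg.norm(e);o=o+c*n
print(np.round(pts*1000,1),o,e,np.degrees(np.arctan2(-e[0],e[1])))
Q=P[...,:2]-o;s=Q@e;t=Q@np.array([e[1],-e[0]])
def ext(a,b,h):
    m=(s>a)&(s<b)&(abs(t)<.022)&(z>h)&(z<.08);return np.round(np.percentile(s[m],[3,50,97])*1000,1)
f,bk,w,st=ext(-.17,-.1,.055),ext(-.08,-.045,.053),ext(-.015,.01,.06),ext(.12,.17,.046)
print("fixed",f,"block",bk,"wall",w,"stop",st)
wall=(w[0]/1000)
json.dump(dict(o=list(o),e=list(e),wall=float(wall)),open("pose.json","w"))
E
```

```text
[[-1.33e+02 -4.00e-01  5.99e+01]
 [-6.40e+01  5.00e-01  5.65e+01]
 [-6.00e+00 -0.00e+00  5.65e+01]
 [ 1.44e+02 -1.00e-01  4.99e+01]] [0.46931555 0.18190973] [-0.14858596  0.9888995 ] 8.544989662258928
fixed [-146.3 -131.7 -116.6] block [-72.2 -62.  -53. ] wall [-8.3 -4.6 -0.8] stop [138.4 143.3 148.9]
```

```bash
cat >> h.py <<'E'
import json
from scipy.spatial.transform import Rotation
p=json.load(open("pose.json"));o=np.array(p["o"]);e=np.array(p["e"])
W=lambda s,z:[*(o+s*e),z]
def quat(sgn):
    x=sgn*np.array([*e,0]);zz=np.array([0,0,-1.]);return Rotation.from_matrix(np.column_stack([x,np.cross(zz,x),zz])).as_quat()
def F():
    f=np.array(ctrl.sense()["ft_force"]);return f[:2]@e,f[2]
def S():
    q=np.array(ctrl.sense()["tcp_pos"]);return (q[:2]-o)@e,q[2]
E
python3 - <<'E'
from h import *
c=[(q,ctrl.inverse_kinematics(W(-.0245,.15),q)) for q in(quat(1),quat(-1))]
j=np.array(ctrl.sense()["joint_pos"])
c=[x for x in c if x[1] is not None]
q,a=min(c,key=lambda x:abs(np.array(x[1])-j).max());print(np.round(a,2))
eoat.grasp(20)
ctrl.goto(W(-.0245,.15),q)
ctrl.line_to(W(-.0245,.075),vel=.1);ctrl.sleep(.2)
s=ctrl.sense();print(s["time"],s["opening"],S(),F())
for n in("top","side"):
    im,d=eyes.camera(n);cv2.imwrite(f"pics/{n}2.png",im[...,::-1])
cv2.imwrite("pics/e.png",cv2.resize(cv2.imread("pics/side2.png")[150:275,245:405],(768,600),interpolation=2))
E
```

```text
[ 0.06 -0.21 -0.35  1.43  0.    1.48]
4.3917 -0.00019979593614828675 (np.float64(-0.02454613194284138), np.float64(0.07568428289117073)) (np.float64(0.3592505076068158), np.float64(-1.0204126219001188))
```

View pics/e.png

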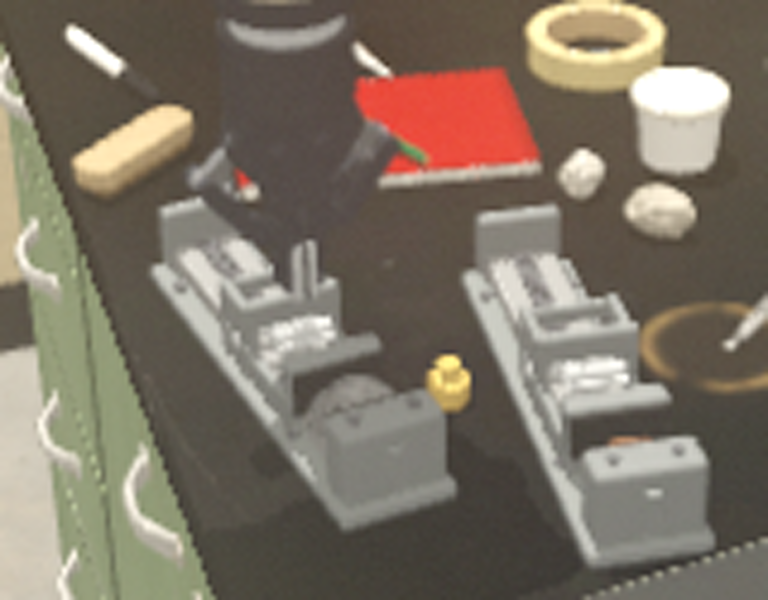

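The shut fingertips hang centred over the recess (crop pixel 305,265), with nothing touched. Now I'll press down with a force guard.

```bash
python3 - <<'E'
from h import *
b=F()
ctrl.line_to(W(-.0245,.056),vel=.06)
for z in np.arange(.054,.0425,-.002):
    ctrl.line_to(W(-.0245,z),vel=.03);f=F();s=S()
    print(np.round([z,s[1],f[0]-b[0],f[1]-b[1]],4))
    if f[1]-b[1]>12 or abs(f[0]-b[0])>8: break
print(ctrl.sense()["time"])
E
```

```text
[ 0.054   0.0541 -1.3986  0.8752]
[ 0.052   0.0519 -0.5511  0.5938]
[ 0.05    0.0502 -0.9395  3.6329]
[ 0.048   0.0482 -1.8094  4.3779]
[ 0.046   0.0462 -2.537   5.0029]
[ 0.044   0.0443 -2.028   5.0123]
6.4583
```

```bash
python3 - <<'E'
from h import *
b=(.36,-1.02)
ctrl.line_to(W(-.0245,.043),vel=.03);print(S(),F())
for s in np.r_[np.arange(-.0225,-.009,.002),np.arange(-.006,.0645,.01),np.arange(.066,.088,.002)]:
    ctrl.line_to(W(s,.043),vel=.05);f=F();q=S()
    print(np.round([s,q[0],q[1],f[0]-b[0],f[1]-b[1]],4))
    if f[1]-b[1]>20 or f[1]-b[1]<2 or abs(f[0]-b[0])>14: break
print(ctrl.sense()["time"])
E
```

```text
(np.float64(-0.02450520969968739), np.float64(0.04332188110080486)) (np.float64(-2.4466286974008384), np.float64(6.008722325311261))
[-0.0225 -0.0223  0.0434 -2.4032  5.5884]
[-0.0205 -0.0203  0.0433 -2.1594  5.5837]
[-0.0185 -0.0183  0.0434 -1.8856  5.5988]
[-0.0165 -0.0163  0.0434 -1.794   4.8593]
[-0.0145 -0.0143  0.0433 -2.0292  6.8232]
[-0.0125 -0.0123  0.0434 -2.023   6.1234]
[-0.0105 -0.0103  0.0434 -1.404   6.3582]
[-0.006  -0.0056  0.0433 -0.0551  5.1844]
[4.0000e-03 4.7000e-03 4.3200e-02 4.9510e-01 5.2339e+00]
[0.014  0.0144 0.0432 1.7461 5.6014]
[0.024  0.0243 0.0431 0.9779 5.9167]
[0.034  0.0342 0.0431 0.3967 5.0929]
[0.044  0.0441 0.0431 1.6189 5.8498]
[0.054  0.0541 0.043  0.0347 5.3253]
[0.064  0.0641 0.043  0.9566 4.0318]
[ 0.066   0.0657  0.0431 -1.0034  5.1054]
[ 0.068   0.0676  0.043  -1.4344  6.637 ]
[ 0.07    0.0696  0.0431 -2.4538  6.2711]
[ 0.072   0.0715  0.0431 -2.2809  6.8726]
[ 0.074   0.0732  0.043  -3.6149  6.6911]
[ 0.076   0.0752  0.0429 -3.9343  7.4385]
[ 0.078   0.0771  0.0429 -4.7412  7.4128]
[  0.08     0.0771   0.0429 -14.6678   9.6641]
13.1583
```

The force rises sharply at s = 77 mm, where the end stop was expected. I'll let the lever up while still against the wall, retreat and check.

```bash
python3 - <<'E'
from h import *
ctrl.line_to(W(.0785,.043),vel=.03);print(F())
ctrl.line_to(W(.0785,.056),vel=.05);print(S(),F())
ctrl.line_to(W(.072,.070),vel=.06)
ctrl.line_to(W(.072,.2),vel=.2)
ctrl.goto([.30,.45,.25],ctrl.sense()["tcp_rot"]);ctrl.sleep(.2)
im,d=eyes.camera("top");cv2.imwrite("pics/top3.png",im[...,::-1])
cv2.imwrite("pics/f.png",cv2.resize(im[145:245,245:390,::-1],(797,550),interpolation=2))
P=cloud("top",d);Q=P[...,:2]-o;s=Q@e;t=Q@np.array([e[1],-e[0]]);z=P[...,2]
for a in np.arange(-.02,.156,.004):
    m=(abs(s-a)<.002)&(abs(t)<.014)
    print(round(a*1000),np.round(np.median(z[m])*1000),end=" | ")
print(ctrl.sense()["time"],F())
E
```

```text
(np.float64(-6.236014978734289), np.float64(5.798417519440743))
(np.float64(0.0771373687301196), np.float64(0.05527658729178844)) (np.float64(-6.126845469390366), np.float64(5.488175293032399))
-20 25.0 | -16 25.0 | -12 25.0 | -8 23.0 | -4 25.0 | 0 26.0 | 4 26.0 | 8 25.0 | 12 27.0 | 16 25.0 | 20 26.0 | 24 25.0 | 28 53.0 | 32 59.0 | 36 58.0 | 40 58.0 | 44 59.0 | 48 31.0 | 52 25.0 | 56 27.0 | 60 25.0 | 64 27.0 | 68 27.0 | 72 26.0 | 76 48.0 | 80 53.0 | 84 50.0 | 88 45.0 | 92 63.0 | 96 66.0 | 100 43.0 | 104 41.0 | 108 39.0 | 112 38.0 | 116 35.0 | 120 30.0 | 124 28.0 | 128 28.0 | 132 52.0 | 136 58.0 | 140 54.0 | 144 53.0 | 148 51.0 | 152 nan | 16.2833 (np.float64(-0.39645933407711004), np.float64(-0.059152414521497165))
  return _methods._mean(a, axis=axis, dtype=dtype,
  ret = ret.dtype.type(ret / rcount)
```

View pics/f.png

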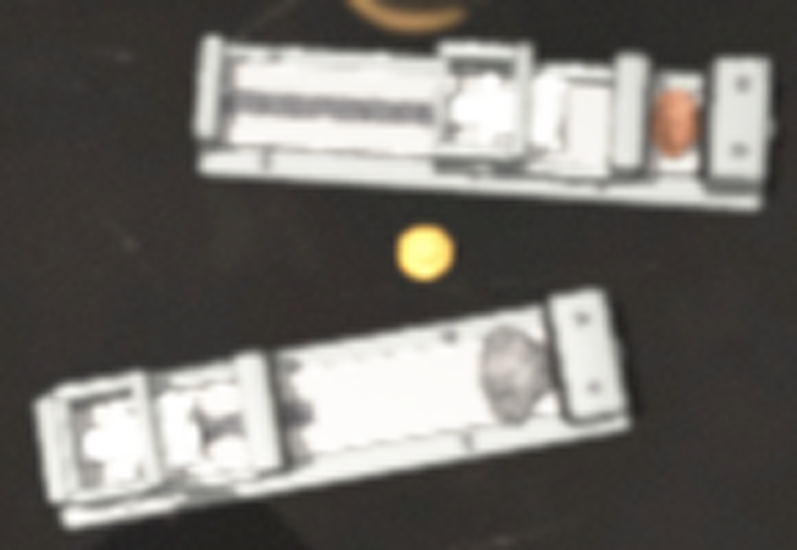

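The jaw of the near clamp now sits against its end stop (crop pixel 60,440). The lever roll reads about 51 mm high, so it is up. The grey rock (515,372) is lying in place and everything else is unchanged.

```bash
python3 -c "
from h import *
print(close_job())"
```

```text
the job is handed in; nothing more can be done
None
```

Clamp_a, which holds the larger rock, is open with its jaw against the end stop and its lever up; both rocks, the other clamp and the brass weight between the clamps look unmoved in the last picture, and the job is handed in.

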